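# Hang the caddy and hold it against the tower's sprung plate

## Task

Hang the small metal caddy with the wooden grip by its wire loop on the hook on the side of the storage tower, and let go of it. Then press the hanging caddy upright and flat against the tower's spring plate until the plate's pointers stand about midway between the two ribs on their ledges (about 10 N), never pushing the plate right back to its stop, and keep that push steady for three seconds so that I can put the screws in. Finish while still pressing: do not let go or back off at the end, and leave the mug where it stands.

Things in the scene. Friction and masses are not known exactly. Their poses are not given: they have to be found in the camera images.
- caddy: open-topped aluminium box, 105 (x) x 100 (y) x 90 mm high, walls 4 mm, about 0.25 kg, upright on the counter at the start (a box of the same size without loop and grip is a bystander). Origin: centre of its underside, z up. Flat back at x = +52.5 mm (goes against the plate), front at x = -52.5 mm. A rigid loop of 8 mm wire rises from the back wall, with a wooden grip on top
- caddy_bar (a point): middle of the loop's level top bar (8 mm round, along y), on its axis, at (48.5, 0, 165) mm in the caddy's frame; it goes into the hook. Loop posts at y = +-40 mm; the opening under the bar is 72 mm wide, 71 mm high above the box's rim
- caddy_grip (a point): point in the upright wooden grip, at (48.5, 0, 195) mm in the caddy's frame. The grip is 20 (x) x 14 (y) x 45 mm high, at z = 168 to 213 mm on the middle of the bar; a good place for the TCP, fingers closing along the caddy's y
- tower: white three-tier plastic storage tower, fixed, 220 (x) x 260 (y) x 276 mm high. Origin on the counter below the middle of its closed side wall, the plane x = 0, which carries hook and spring plate; +x points into the tower, -x out of that wall to free space, z up. At y = +-66 mm thin ledges with two upright ribs each stick out as gauges (look only)
- hook: 10 mm round steel hook. Origin on the wall 240 mm above the counter, axes as the tower's. Level arm from x = 0 to -75 mm at z = 0; end turned up to x = -83, z = 18 mm (top 23). A bar lying on it has its axis at z = 9 mm, may slide from x = -65 to 0; at x = -59 mm an upright caddy is 10 mm short of the plate. Bring the loop in level from -x: from above the box would hit the hook
- pad (a joint): spring plate below the hook: travel towards the tower in m, 0 at rest, hard stop at 0.034. Spring 600 N/m from zero: 0.0167 is 10 N. Pointers at both sides of the plate move over the ledges and stand between the ribs from 0.012 to 0.0215
- pad_face (a point): centre of the plate's front face, 80 mm wide (y) x 70 mm high, 125 mm above the counter, axes as the tower's; at rest at tower x = -45 mm; moves with the plate. With the caddy on the hook it faces the heights 6 to 76 mm above the caddy's underside; pressed there, the caddy lies flat on the plate and its bar slides along the hook
- mug: blue ceramic mug, a bystander, 80 mm wide, 90 mm high, handle at its +y; origin at the centre of its underside

How it is judged:
By the outcome, as a careful person would: the job done as asked, in the order asked, and still so for the second after the job is handed in, while the arm keeps its last pose, push and grip.
It also fails if it takes over 58 s, if anything falls off the work surface, if the arm or the gripper's body presses on something with over 40 N, if the wrist force passes 120 N, or if a joint passes its speed limit or range.

## Robot

A 6-joint arm with a two-finger parallel gripper is mounted at the origin on the work surface. World frame = base frame: x ahead of the robot, y to its left, z up, the work surface at z = 0. Lengths are in m, angles in rad, forces in N, time in s.
With the tool pointing down it reaches from about 0.35 to 0.975 m from the base axis. Payload 17.4 kg.
Tool frame: the origin (TCP) lies between the finger pads, 19 mm behind the fingertips; this is the grasp point; x points along the fingers, y is the direction in which the jaws open and shut, and the axes are right-handed (so a half turn about x gives the same grasp; the last joint's range is limited). The gripper opens to 85 mm and grips with 20 to 120 N. Pads are 22 mm wide; open, the fingers measure 114 mm over their backs; the gripper's body (76 mm by 85 mm) begins 54 mm behind the grasp point. The pads swing forward as they close: fully open they stand 13 mm farther back than shut.
Start: joints at [-1.308, 0.116, 1.442, -0, 1.584, -0.038], TCP at [0.2, -0.645, 0.25] pointing down, gripper open.
Joint ranges: [-2.83, 2.83], [-0.83, 2.19], [0.07, 2.5], [-1.14, 4.28], [0.01, 3], [-2.97, 2.97]. Speed limits (rad/s): [1.89, 1.89, 2.22, 3.14, 3.14, 3.14].

## Interface

Orientations are given as a 3x3 rotation matrix whose columns are the frame's x, y, z axes.
In Python, from station import * gives the robot as it stands. The module is installed in compiled form; this text tells all that it offers.
- The arm moves only by the shell command python3 -m pendant 'ROWS'. ROWS is JSON, a list of rows, each a list of 5 numbers: the shift along the tool's x, y, z in m, then the turn about the tool's x in rad, then the opening, from 0 (shut) to 1 (fully open). A call has 1 to 12 rows; each row is the pose to reach, as a shift and turn from the pose commanded when the call began, along the tool's axes at that moment; what a row does not reach only later rows make up. A row lasts 1/10 s, in which the tool goes at most 50 mm and 8.59 degrees, less where a joint would pass 70% of its speed; a pose out of reach is approached as far as the arm can. A call with a gripper value outside its range is refused whole. The fingers move at their own pace and stop on an object; the grip force is fixed at half the most. Time passes only in rows, so rows that repeat a pose let the fingers close. It gives the time, the measured TCP pose, the force and the opening at its end, in the units of the state.
- sense(): the state, without advancing time (a new reading comes with each control period).
- get_image(name): name is "scene" or "top" or "wrist"; returns a dict with "image" (400x640x3 uint8, red, green, blue), "intrinsics" (3x3 intrinsics, pixels), "dist" ([k1, k2, p1, p2, k3] as OpenCV has them; the pictures are not rectified), "T" (4x4, takes a point from camera to world coordinates). Camera axes: x right, y down, z forward; pixel columns grow to the right and rows downward; lengths in m; the calibration is good to about 2 mm. A picture is of the moment at which its call begins. There is no depth.
- hand_in(): hands the job in, once; it reports no verdict.
The state is a dict: "t": time; "joint_positions": joint angles; "joint_velocities": joint speeds; "joint_torque": joint torques, N m; "eef_pos": TCP position; "orientation": TCP orientation; "contact_force": force on the tool from outside, world axes, zero at the start; "ft_torque": the same for the moment, N m; "width": finger opening in m.
Only numpy, scipy, OpenCV 4.12 (cv2) and the standard library are available. Lean on these libraries where they do the work, as an engineer would, in place of code of your own. Each camera call takes 0.05 s, during which the arm holds its last target. There are 200 camera calls.

## Working session

There is one attempt and no reset: what is moved stays moved. The work goes in short steps, Python scripts to look and compute and a shell command to move; the robot and the scene stay as the last step left them, time stands still between calls to the robot, and variables do not carry over. Pictures are saved under pics/ and viewed, about 8 in all and at most 12, crops included, and the job is handed in when it is done.

```bash
mkdir -p pics
cat > h.py <<'E'
from station import *
import numpy as np, cv2
def snap(n,f,save=True):
    d=get_image(n); cv2.imwrite('pics/'+f,d['image'][:,:,::-1]); np.savez('pics/'+f[:-4]+'.npz',K=d['intrinsics'],D=d['dist'],T=d['T']); return d
def ray(f,uv):
    c=np.load('pics/'+f+'.npz'); p=cv2.undistortPoints(np.array([[uv]],float),c['K'],np.array(c['D'],float))[0,0]
    T=c['T']; return T[:3,3],T[:3,:3]@np.array([p[0],p[1],1])
def onz(f,uv,z):
    o,d=ray(f,uv); return o+d*(z-o[2])/d[2]
def tri(obs):
    A=np.zeros((3,3));b=np.zeros(3)
    for f,uv in obs:
        o,d=ray(f,uv); d=d/np.linalg.norm(d); P=np.eye(3)-np.outer(d,d); A+=P;b+=P@o
    x=np.linalg.solve(A,b)
    return x
def proj(f,X):
    c=np.load('pics/'+f+'.npz'); T=np.linalg.inv(c['T']); 
    return cv2.projectPoints(np.atleast_2d(X).astype(float),cv2.Rodrigues(T[:3,:3])[0],T[:3,3],c['K'],np.array(c['D'],float))[0][:,0]
E
python3 - <<'E'
from h import *
a=snap('scene','s0.png');b=snap('top','t0.png')
cv2.imwrite('pics/st0.png',cv2.resize(np.vstack([a['image'],b['image']])[:,:,::-1],(480,600)))
for d in(a,b): print(np.round(d['T'],3),d['intrinsics'][0,0])
s=sense();print(s['eef_pos'],s['orientation'].round(3) if hasattr(s['orientation'],'round') else s['orientation'],s['contact_force'],s['t'])
E
```

```text
[[-0.041  0.709 -0.704  1.186]
 [ 0.999  0.039 -0.019  0.021]
 [ 0.014 -0.704 -0.71   0.826]
 [ 0.     0.     0.     1.   ]] 413.32794228359336
[[ 0.015 -0.996  0.09   0.463]
 [-1.    -0.015  0.001 -0.008]
 [ 0.    -0.09  -0.996  0.984]
 [ 0.     0.     0.     1.   ]] 385.93099921220715
[ 0.199949   -0.64455851  0.2493583 ] [[-0.     0.296 -0.955]
 [ 0.001 -0.955 -0.296]
 [-1.    -0.001 -0.   ]] [ 0.3486015  -0.14118988  0.42422419] 0.1
```

View pics/s0.png

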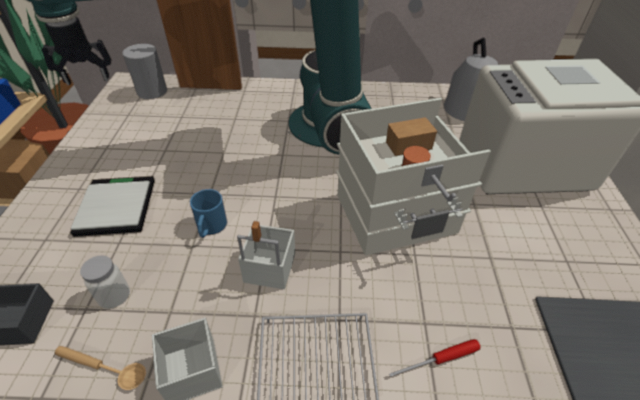

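View pics/t0.png

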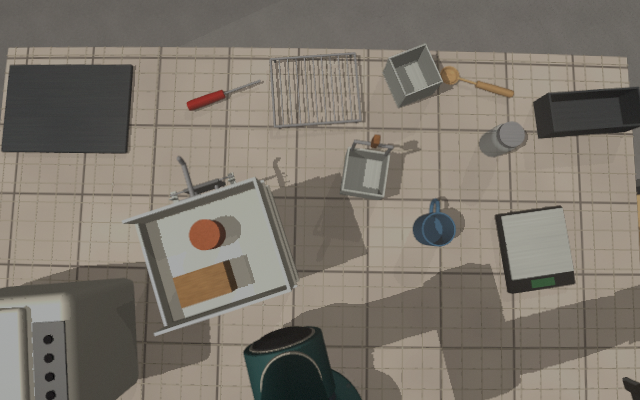

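Run:
```python
import cv2,numpy as np
s=cv2.imread('pics/s0.png');t=cv2.imread('pics/t0.png')
f=lambda i,x,y:cv2.resize(i[y:y+70,x:x+93],(400,300),interpolation=cv2.INTER_CUBIC)
# scale 4.3
g=lambda i,x,y,w,h:cv2.resize(i[y:y+h,x:x+w],(w*5,h*5),interpolation=cv2.INTER_CUBIC)
cv2.imwrite('pics/c1.png',np.hstack([g(s,230,210,75,80),g(t,335,125,80,80)]))
cv2.imwrite('pics/c2.png',np.vstack([g(s,335,150,155,60)[:, :],g(t,120,150,155,60)]))
s2=g(s,335,150,155,100)
```

```text
(no output)
```

View pics/c1.png

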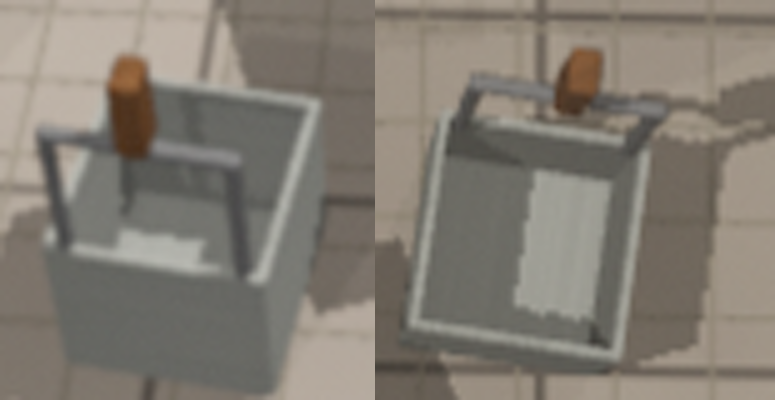

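View pics/c2.png

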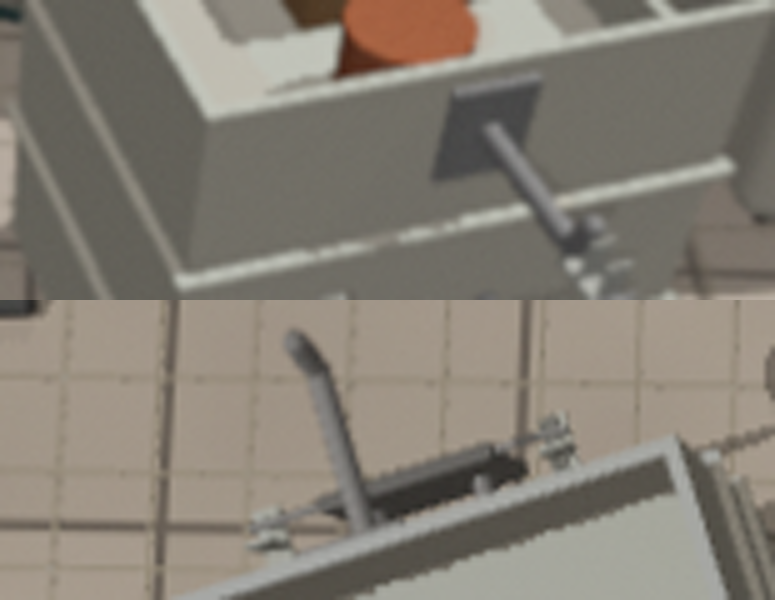

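```bash
cat > fit.py <<'E'
from h import *
from scipy.optimize import least_squares
def Rz(a): return np.array([[np.cos(a),-np.sin(a),0],[np.sin(a),np.cos(a),0],[0,0,1]])
def fit(obs,x0,bias=True):
    def res(p):
        r=[]
        for f,M,uv in obs: r.append((proj(f,Rz(p[2])@(np.array(M)/1000)+[p[0],p[1],0])[0]-uv))
        return np.array(r).ravel()
    s=least_squares(res,x0,loss='soft_l1'); return s.x,res(s.x).reshape(-1,2)
E
python3 - <<'E'
from fit import *
S=lambda u,v:np.array([230+u/5-.4,210+v/5-.4]); T=lambda u,v:np.array([335+(u-375)/5-.4,125+v/5-.4])
o=[('s0',(48.5,-40,165),S(46,137)),('s0',(48.5,40,165),S(240,160)),('s0',(52.5,50,90),S(264,282)),('s0',(52.5,-50,90),S(45,237)),('s0',(-52.5,50,90),S(320,100)),('s0',(52.5,-50,0),S(72,362)),('s0',(52.5,50,0),S(272,392)),('s0',(48.5,0,213),S(130,62)),
('t0',(52.5,50,90),T(448,113)),('t0',(52.5,-50,90),T(650,148)),('t0',(-52.5,-50,90),T(620,360)),('t0',(-52.5,50,90),T(407,325)),('t0',(48.5,40,165),T(480,80)),('t0',(48.5,-40,165),T(660,108))]
p,r=fit(o,[.6,-.1,0]);print(p,r.round(1).tolist())
print('grip',Rz(p[2])@[.0485,0,.195]+[p[0],p[1],0])
S=lambda u,v:np.array([335+u/5-.4,150+v/5-.4]); T=lambda u,v:np.array([120+u/5-.4,150+(v-300)/5-.4])
o=[('s0',(0,0,240),S(490,130)),('s0',(-75,0,240),S(568,235)),('s0',(0,130,276),S(210,118)),
('t0',(0,130,276),T(672,438)),('t0',(0,0,240),T(365,525)),('t0',(-75,0,240),T(318,372)),('t0',(-83,0,263),T(293,340))]
p,r=fit(o,[.5,.2,2.9]);print(p,r.round(1).tolist())
h=lambda X:Rz(p[2])@np.array(X)/1
print('tower R',Rz(p[2]).round(3).tolist())
for X in [(0,0,.24),(-.075,0,.24),(-.045,0,.125),(0,-.13,.276)]:
  W=Rz(p[2])@X+[p[0],p[1],0];print(X,W.round(4),proj('s0',W)[0].round(1),proj('t0',W)[0].round(1))
E
```

```text
[ 0.60566771 -0.11956388 -0.13653031] [[-0.7, -0.8], [-1.7, 0.3], [-0.2, -0.1], [-1.0, 1.9], [-0.4, -0.2], [-1.4, 0.1], [0.3, 0.9], [-1.1, 1.5], [-2.3, -0.1], [-0.7, -0.8], [-0.7, 0.7], [-0.6, 1.3], [-1.6, 1.3], [-1.0, 1.2]]
grip [ 0.65371638 -0.12616504  0.195     ]
[0.52243494 0.23302912 3.45619149] [[-1.4, -0.1], [-0.2, 3.2], [-1.0, 0.1], [-0.3, 0.3], [0.0, 5.2], [-0.7, -0.6], [-0.9, -0.4]]
tower R [[-0.951, 0.309, 0.0], [-0.309, -0.951, 0.0], [0.0, 0.0, 1.0]]
(0, 0, 0.24) [0.5224 0.233  0.24  ] [431.2 175.5] [192.6 199.8]
(-0.075, 0, 0.24) [0.5938 0.2562 0.24  ] [448.  199.8] [182.5 163.4]
(-0.045, 0, 0.125) [0.5652 0.247  0.125 ] [429.9 226.6] [203.6 185.1]
(0, -0.13, 0.276) [0.4822 0.3566 0.276 ] [490.7 152.4] [119.4 218.8]
```

```bash
R='[-0.02,-0.361,-0.587,0.438,1]'; python3 -m pendant '[[-0.02,-0.361,-0.587,0.438,1],[-0.02,-0.361,-0.587,0.438,1],[-0.02,-0.361,-0.587,0.438,1],[-0.02,-0.361,-0.587,0.438,1],[-0.02,-0.361,-0.587,0.438,1],[-0.02,-0.361,-0.587,0.438,1],[-0.02,-0.361,-0.587,0.438,1],[-0.02,-0.361,-0.587,0.438,1],[-0.02,-0.361,-0.587,0.438,1],[-0.02,-0.361,-0.587,0.438,1],[-0.02,-0.361,-0.587,0.438,1],[-0.02,-0.361,-0.587,0.438,1]]'; python3 -c "
from station import *
print(sense())"
```

```text
t: 1.3
eef_pos: [0.5958, -0.1914, 0.2673]
orientation: [[-0.0, -0.137, -0.991], [0.0, -0.991, 0.137], [-1.0, 0.0, 0.0]]
contact_force: [0.2, -1.4, -0.0]
width: 0.0852
{'t': 1.3, 'joint_positions': array([-3.51527345e-01,  5.40489021e-03,  1.52938212e+00, -6.00088598e-05,
        1.60701343e+00,  1.35633563e+00]), 'joint_velocities': array([ 7.62544861e-01,  4.00849376e-01, -4.16998771e-01,  6.88712509e-04,
        1.58774601e-02,  7.58478602e-01]), 'joint_torque': array([ -7.64912814, -70.65798998, -58.48847866,   0.17272547,
         0.18153043,  -1.95073798]), 'eef_pos': array([ 0.59579582, -0.19137063,  0.26727781]), 'orientation': array([[-2.15730966e-04, -1.36640006e-01, -9.90620746e-01],
       [ 1.52459201e-05, -9.90620769e-01,  1.36640006e-01],
       [-9.99999977e-01,  1.43745558e-05,  2.15790778e-04]]), 'contact_force': array([ 0.18888225, -1.37202169, -0.00245395]), 'ft_torque': array([-0.02509034,  0.03750373, -0.03242451]), 'width': 0.08523414740788449}
```

```bash
python3 -m pendant '[[0,0,0,0,1],[0,0,0,0,1]]'
```

```text
t: 1.5
eef_pos: [0.5952, -0.1924, 0.2668]
orientation: [[-0.001, -0.135, -0.991], [0.0, -0.991, 0.135], [-1.0, -0.0, 0.001]]
contact_force: [-0.6, -0.6, -0.1]
width: 0.0853
```

```bash
python3 -m pendant '[[-0.003,-0.0736,-0.049,0,1],[-0.003,-0.0736,-0.049,0,1],[-0.003,-0.0736,-0.049,0,1],[-0.003,-0.0736,-0.049,0,1]]'
python3 - <<'E'
from h import *
a=snap('wrist','w1.png');print(a['T'].round(3)); b=snap('scene','s1.png')['image'][170:310,190:350,::-1]
print(sense()['eef_pos'])
cv2.imwrite('pics/v1.png',np.vstack([cv2.resize(a['image'][:,:,::-1],(480,300)),cv2.resize(b,(480,300),interpolation=cv2.INTER_CUBIC)]))
for Z in(.213,.168):
  print(Z,proj('w1',[[.6537,-.1262,Z]]))
E
```

```text
t: 1.9
eef_pos: [0.6531, -0.1277, 0.27]
orientation: [[-0.001, -0.137, -0.991], [-0.0, -0.991, 0.137], [-1.0, 0.0, 0.001]]
contact_force: [0.5, -0.5, 0.1]
width: 0.0855
[[-0.138 -0.952 -0.274  0.722]
 [-0.99   0.133  0.037 -0.137]
 [ 0.001  0.277 -0.961  0.394]
 [ 0.     0.     0.     1.   ]]
[ 0.65266034 -0.12839323  0.27037937]
0.213 [[321.65562931 224.30338994]]
0.168 [[321.9343856  201.75705682]]
```

View pics/v1.png

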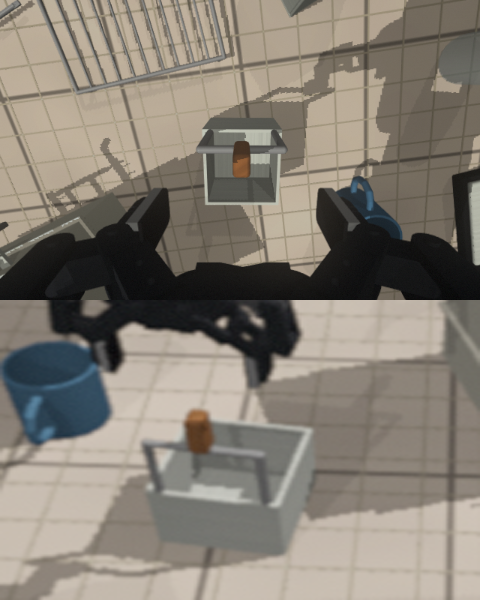

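```bash
python3 -m pendant '[[0.04,-0.0015,-0.001,0,1],[0.073,-0.0015,-0.001,0,1],[0.073,-0.0015,-0.001,0,1],[0.073,-0.0015,-0.001,0,0],[0.073,-0.0015,-0.001,0,0],[0.073,-0.0015,-0.001,0,0],[0.073,-0.0015,-0.001,0,0],[0.073,-0.0015,-0.001,0,0],[0.073,-0.0015,-0.001,0,0],[0.073,-0.0015,-0.001,0,0],[0.073,-0.0015,-0.001,0,0],[0.073,-0.0015,-0.001,0,0]]'
```

```text
t: 3.2
eef_pos: [0.655, -0.1259, 0.1982]
orientation: [[0.001, -0.137, -0.991], [-0.001, -0.991, 0.137], [-1.0, 0.0, -0.002]]
contact_force: [1.9, -2.2, 6.8]
width: 0.0138
```

```bash
python3 -m pendant '[[-0.05,0,0,0,0],[-0.1,0,0,0,0],[-0.13,0,0,-0.15,0],[-0.13,-0.02,0,-0.3,0],[-0.13,-0.04,0,-0.45,0],[-0.13,-0.06,0,-0.6,0],[-0.13,-0.08,0,-0.74,0],[-0.13,-0.1,0,-0.88,0],[-0.13,-0.12,0,-1.02,0],[-0.13,-0.12,0,-1.16,0],[-0.13,-0.12,0,-1.3,0],[-0.13,-0.12,0,-1.3,0]]'
python3 -m pendant '[[0,0,0,-0.14,0],[0,0,0,-0.28,0],[0,0,0,-0.42,0],[0,0,0,-0.56,0],[0,0,0,-0.7,0],[0,0,0,-0.84,0],[0,0,0,-0.98,0],[0,0,0,-1.12,0],[0,0,0,-1.26,0],[0,0,0,-1.4,0],[0,0,0,-1.4,0],[0,0,0,-1.4,0]]'
python3 -m pendant '[[0,0,0,-0.14,0],[0,0,0,-0.28,0],[0,0,0,-0.42,0],[0,0,0,-0.56,0],[0,0,0,-0.7,0],[0,0,0,-0.84,0],[0,0,0,-0.893,0],[0,0,0,-0.893,0],[0,0,0,-0.893,0]]'
python3 -c "
from station import *
s=sense();print(s['joint_positions'],s['eef_pos'],s['width'],s['contact_force'])"
```

```text
t: 4.4
eef_pos: [0.6709, -0.0065, 0.3268]
orientation: [[-0.001, 0.919, -0.394], [0.0, -0.394, -0.919], [-1.0, -0.001, 0.0]]
contact_force: [0.6, -0.7, -2.0]
width: 0.0131
t: 5.6
eef_pos: [0.671, -0.0069, 0.3271]
orientation: [[-0.001, 0.553, 0.833], [0.0, 0.833, -0.553], [-1.0, -0.0, -0.001]]
contact_force: [0.4, -0.5, -2.3]
width: 0.0132
t: 6.5
eef_pos: [0.671, -0.0068, 0.3273]
orientation: [[-0.0, -0.304, 0.953], [-0.0, 0.953, 0.304], [-1.0, 0.0, -0.0]]
contact_force: [-0.2, -0.1, -1.5]
width: 0.0128
[-4.81871624e-02  9.80632603e-02  1.33706252e+00 -1.30834039e-05
  1.70665429e+00 -1.92822939e+00] [ 0.67101614 -0.0068333   0.32733795] 0.012819022701567966 [-0.16617828 -0.1231466  -1.46142369]
```

```bash
python3 -m pendant '[[0.01,0.0445,0.0713,0,0],[0.01,0.09,0.0713,0,0],[0.01,0.135,0.0713,0,0],[0.01,0.18,0.0713,0,0],[0.01,0.225,0.0713,0,0],[0.01,0.26,0.0713,0,0],[0.01,0.2745,0.0713,0,0],[0.01,0.2745,0.0713,0,0],[0.01,0.2745,0.0713,0,0]]'
python3 - <<'E'
from h import *
a=snap('scene','s2.png')['image'];b=snap('top','t2.png')['image']
print(sense()['eef_pos'])
g=lambda i,x,y,w,h:cv2.resize(i[y:y+h,x:x+w,::-1],(w*4,h*4),interpolation=cv2.INTER_CUBIC)
cv2.imwrite('pics/v2.png',np.hstack([g(a,390,130,100,150),g(b,120,80,100,150)]))
E
```

```text
t: 7.4
eef_pos: [0.6543, 0.2757, 0.3174]
orientation: [[0.0, -0.307, 0.952], [-0.0, 0.952, 0.307], [-1.0, -0.0, -0.0]]
contact_force: [1.1, 0.6, -1.9]
width: 0.0134
[0.65453122 0.27498001 0.31738258]
```

View pics/v2.png

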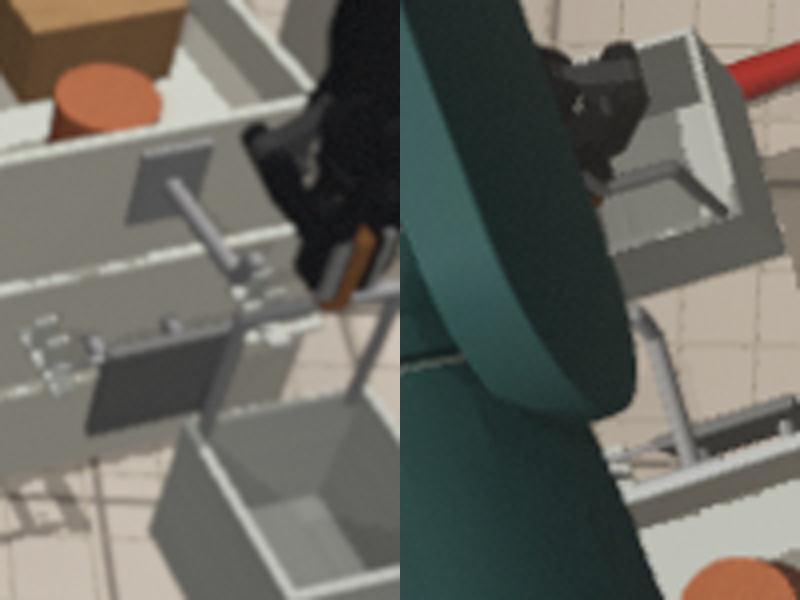

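Run:
```python
from fit import *
S=lambda u,v:np.array([390+u/4-.4,130+v/4-.4]); T=lambda u,v:np.array([120+u/5-.4,150+(v-300)/5-.4]);S1=lambda u,v:np.array([335+u/5-.4,150+v/5-.4])
T2=lambda u,v:np.array([120+(u-400)/4-.4,80+v/4-.4])
o=[('s2',(0,0,240),S(173,183)),('s2',(-75,0,240),S(236,272)),('s0',(0,130,276),S1(210,118)),
('s2',(-45,40,160),S(103,360)),('s2',(-45,40,90),S(88,432)),
('t0',(-45,40,160),T(490,447)),('t0',(-45,-40,160),T(320,500)),
('t0',(0,130,276),T(672,438)),('t0',(-75,0,240),T(318,372)),('t0',(-83,0,263),T(293,340))]
p,r=fit(o,[.5,.2,3.4]);print(p,p[2]-np.pi);print(r.round(1).tolist())
# caddy held: fit
import numpy as np
q=[('s2',(-52.5,50,90),S(292,595)),('s2',(52.5,50,90),S(190,418)),('s2',(48.5,40,165),S(237,320)),('t2',(-52.5,50,90),T2(692,32)),('t2',(48.5,40,165),T2(680,168)),('t2',(52.5,50,0),T2(785,252))]
W=lambda z0:[(f,(M[0],M[1],M[2]+z0),uv) for f,M,uv in q]
for z0 in(118,122,126):
  c,rc=fit(W(z0),[.7,.3,3.4]);print(z0,c,(rc**2).sum(),rc.round(1).tolist())
  b=Rz(c[2])@[.0485,0,.165]+[c[0],c[1],z0/1000]
  print('bar world',b,'in tower',Rz(-p[2])@(b-[p[0],p[1],0]),c[2]-p[2])
e=np.array([.6545,.2753,.3174]);print('TCP in tower',Rz(-p[2])@(e-[p[0],p[1],0]))
```

```text
[0.52103364 0.23198444 3.46471354] 0.3231208875542695
[[-2.2, -0.3], [-0.9, 1.6], [-1.3, -0.1], [0.6, -0.5], [-1.0, 2.0], [-0.8, -0.8], [-2.2, -0.2], [0.1, 0.5], [-0.5, 0.2], [-0.8, 0.5]]
118 [0.69515749 0.28924139 3.47309617] 27.72397757883106 [[-0.7, 1.4], [-3.1, 1.5], [-0.3, -0.0], [-2.1, -0.6], [-2.3, 1.5], [-0.0, 1.1]]
bar world [0.64929811 0.27345634 0.283     ] in tower [-0.13479513  0.00140181  0.283     ] 0.008382628963709227
122 [0.69620597 0.2881739  3.47118349] 25.980113517758472 [[-0.7, 0.6], [-3.1, 0.6], [-0.2, -1.2], [-2.2, -1.8], [-2.4, 0.4], [-0.0, 0.3]]
bar world [0.65031649 0.27247659 0.287     ] in tower [-0.13544971  0.00265422  0.287     ] 0.006469949190391233
126 [0.6973618  0.28709641 3.46486963] 36.65134872059298 [[-0.8, -0.3], [-3.0, -0.5], [-0.1, -2.4], [-2.0, -3.0], [-2.6, -0.6], [-0.1, -0.4]]
bar world [0.65137412 0.27168915 0.291     ] in tower [-0.13620257  0.00373673  0.291     ] 0.0001560874936510359
TCP in tower [-0.14031323  0.0013053   0.3174    ]
```

```bash
python3 -m pendant '[[0,0.0015,-0.02,-0.006,0],[0,0.0015,-0.045,-0.006,0],[0,0.0015,-0.07,-0.006,0],[0,0.0015,-0.083,-0.006,0],[0,0.0015,-0.083,-0.006,0],[0.012,0.0015,-0.083,-0.006,0],[0.022,0.0015,-0.083,-0.006,0],[0.029,0.0015,-0.083,-0.006,0],[0.029,0.0015,-0.083,-0.006,0],[0.029,0.0015,-0.083,-0.006,0]]'
python3 - <<'E'
from h import *
a=snap('scene','s3.png')['image'];b=snap('top','t3.png')['image']
s=sense();print(s['eef_pos'],s['contact_force'],s['width'])
g=lambda i,x,y,w,h:cv2.resize(i[y:y+h,x:x+w,::-1],(w*4,h*4),interpolation=cv2.INTER_CUBIC)
cv2.imwrite('pics/v3.png',np.hstack([g(a,385,130,110,150),g(b,150,110,90,150)]))
E
```

```text
t: 8.5
eef_pos: [0.5748, 0.2521, 0.288]
orientation: [[-0.001, -0.315, 0.949], [-0.0, 0.949, 0.315], [-1.0, -0.0, -0.001]]
contact_force: [0.1, 0.4, -1.8]
width: 0.013
[0.57482908 0.25213962 0.28876006] [-0.82857788  0.47249916 -1.9302748 ] 0.013093033226508203
```

View pics/v3.png

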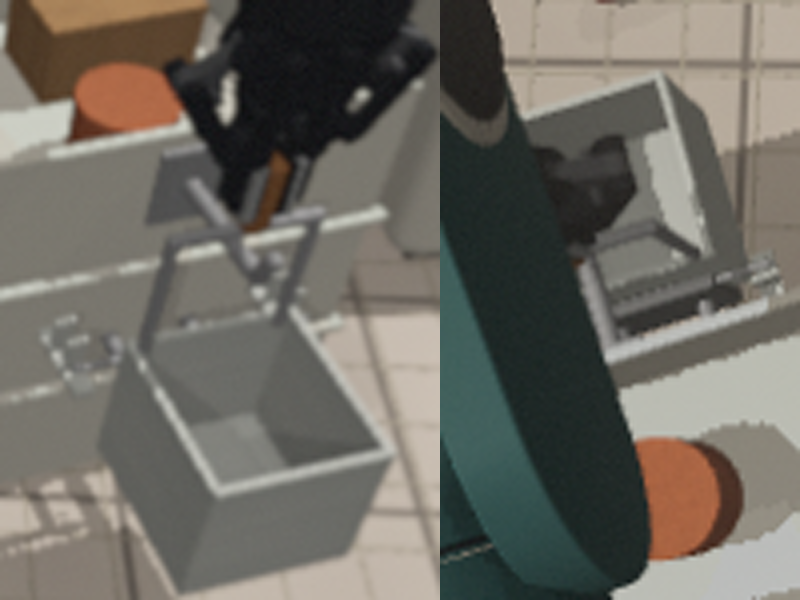

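```bash
python3 -m pendant '[[0.002,0,0,0,0],[0.004,0,0,0,0],[0.004,0,0,0,0]]';python3 -m pendant '[[0.001,0,0,0,0],[0.002,0,0,0,0],[0.002,0,0,0,0]]'
```

```text
t: 8.9
eef_pos: [0.5746, 0.252, 0.2841]
orientation: [[-0.0, -0.315, 0.949], [-0.0, 0.949, 0.315], [-1.0, 0.0, -0.0]]
contact_force: [-0.1, 0.5, -2.1]
width: 0.0132
t: 9.2
eef_pos: [0.5746, 0.252, 0.2822]
orientation: [[-0.0, -0.315, 0.949], [-0.0, 0.949, 0.315], [-1.0, -0.0, -0.0]]
contact_force: [0.5, 0.1, -1.8]
width: 0.013
```

```bash
python3 -m pendant '[[0.001,0,0,0,0],[0.002,0,0,0,0],[0.002,0,0,0,0]]';python3 -m pendant '[[0.001,0,0,0,0],[0.0015,0,0,0,0],[0.0015,0,0,0,0]]'
```

```text
t: 9.5
eef_pos: [0.5747, 0.2521, 0.2815]
orientation: [[0.001, -0.315, 0.949], [0.001, 0.949, 0.315], [-1.0, 0.0, 0.001]]
contact_force: [-2.4, -0.8, 5.7]
width: 0.013
t: 9.8
eef_pos: [0.5748, 0.2521, 0.2812]
orientation: [[0.003, -0.315, 0.949], [0.001, 0.949, 0.315], [-1.0, 0.0, 0.003]]
contact_force: [-3.7, -1.8, 14.4]
width: 0.0133
```

```bash
python3 -m pendant '[[-0.0015,0,0,0,0],[-0.0015,0,0,0,0.3],[-0.0015,0,0,0,0.6],[-0.0015,0,0,0,1],[-0.0015,0,0,0,1],[-0.0015,0,0,0,1],[-0.0015,0,0,0,1],[-0.02,0,0,0,1],[-0.05,0,0,0,1],[-0.08,0,0,0,1],[-0.08,0,0,0,1]]'
python3 - <<'E'
from h import *
a=snap('scene','s4.png')['image'];b=snap('top','t4.png')['image']
s=sense();print(s['eef_pos'],s['contact_force'],s['width'])
g=lambda i,x,y,w,h:cv2.resize(i[y:y+h,x:x+w,::-1],(w*4,h*4),interpolation=cv2.INTER_CUBIC)
cv2.imwrite('pics/v4.png',np.hstack([g(a,385,130,110,150),g(b,150,110,90,150)]))
E
```

```text
t: 10.9
eef_pos: [0.575, 0.2522, 0.3652]
orientation: [[0.006, -0.315, 0.949], [0.003, 0.949, 0.315], [-1.0, 0.0, 0.007]]
contact_force: [0.3, 0.1, 1.0]
width: 0.0854
[0.57473971 0.25207779 0.36049885] [ 0.06876754 -0.27200599 -0.65132588] 0.08541833612492124
```

View pics/v4.png

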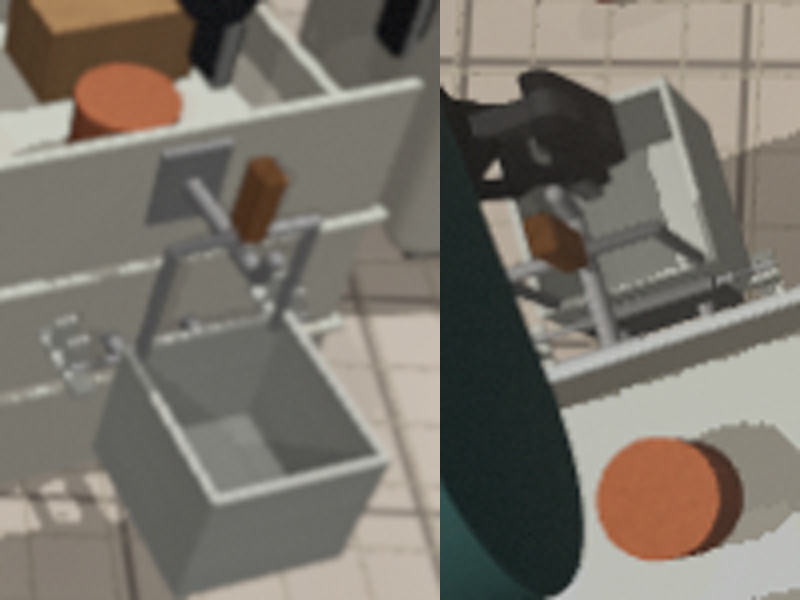

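```bash
python3 -m pendant '[[0,0,0.05,0,0.5],[0,0,0.1,0,0.5],[0,0,0.15,0,0.5],[0,0,0.18,0,0.5],[0,0,0.18,0,0.5],[0.05,0,0.18,0,0.5],[0.1,0,0.18,0,0.5],[0.15,0,0.18,0,0.5],[0.2,0,0.18,0,0.5],[0.23,0,0.18,0,0.5],[0.23,0,0.18,0,0.5],[0.23,0,0.18,0,0.5]]'
python3 - <<'E'
from station import *; import numpy as np
s=sense();e=s['eef_pos'];p=[.52103,.23198]; print(e,s['contact_force'],s['width'])
a=.320+np.pi;print((e[0]-p[0])*np.cos(a)+(e[1]-p[1])*np.sin(a),-(e[0]-p[0])*np.sin(a)+(e[1]-p[1])*np.cos(a))
E
```

```text
t: 12.2
eef_pos: [0.7452, 0.3087, 0.1301]
orientation: [[0.0, -0.315, 0.949], [0.0, 0.949, 0.315], [-1.0, 0.0, 0.0]]
contact_force: [0.1, -1.5, 0.8]
width: 0.0428
[0.74523089 0.30865827 0.1301164 ] [ 0.09585441 -1.47919869  0.80377904] 0.042758232727647255
-0.23693984323150577 -0.002259627646521614
```

```bash
python3 -m pendant '[[0,-0.002,-0.03,0,0.5],[0,-0.002,-0.05,0,0.5],[0,-0.002,-0.058,0,0.5],[0,-0.002,-0.058,0,0.5]]';  python3 -m pendant '[[0,0,-0.003,0,0.5],[0,0,-0.006,0,0.5],[0,0,-0.009,0,0.5],[0,0,-0.012,0,0.5],[0,0,-0.012,0,0.5]]'; python3 -m pendant '[[0,0,-0.003,0,0.5],[0,0,-0.005,0,0.5],[0,0,-0.005,0,0.5]]'
```

```text
t: 12.6
eef_pos: [0.6913, 0.2887, 0.1319]
orientation: [[0.003, -0.315, 0.949], [0.001, 0.949, 0.315], [-1.0, 0.0, 0.003]]
contact_force: [-0.1, -0.6, -0.4]
width: 0.0428
t: 13.1
eef_pos: [0.6795, 0.2847, 0.1288]
orientation: [[-0.0, -0.315, 0.949], [-0.0, 0.949, 0.315], [-1.0, -0.0, -0.0]]
contact_force: [-0.5, -0.2, 0.2]
width: 0.0426
t: 13.4
eef_pos: [0.675, 0.2832, 0.1292]
orientation: [[0.001, -0.315, 0.949], [0.0, 0.949, 0.315], [-1.0, -0.0, 0.001]]
contact_force: [3.0, 0.3, 1.6]
width: 0.0426
```

```bash
python3 -m pendant '[[0,0,-0.002,0,0.5],[0,0,-0.004,0,0.5],[0,0,-0.006,0,0.5],[0,0,-0.006,0,0.5],[0,0,-0.006,0,0.5]]';  python3 -m pendant '[[0,0,-0.002,0,0.5],[0,0,-0.004,0,0.5],[0,0,-0.004,0,0.5],[0,0,-0.004,0,0.5]]'; python3 -c "
from station import *
print(sense()['contact_force'],sense()['ft_torque'])"
```

```text
t: 13.9
eef_pos: [0.6697, 0.2814, 0.1297]
orientation: [[0.002, -0.315, 0.949], [0.001, 0.949, 0.315], [-1.0, -0.0, 0.002]]
contact_force: [6.0, 2.0, 2.7]
width: 0.0428
t: 14.3
eef_pos: [0.6662, 0.2803, 0.13]
orientation: [[0.003, -0.315, 0.949], [0.001, 0.949, 0.315], [-1.0, 0.0, 0.003]]
contact_force: [6.8, 2.0, 4.2]
width: 0.0426
[6.81404089 2.01057705 4.19765448] [ 0.15538045 -0.95286848  0.3483734 ]
```

```bash
python3 -m pendant '[[0,0,-0.002,0,0.5],[-0.001,0,-0.003,0,0.5],[-0.001,0,-0.003,0,0.5],[-0.001,0,-0.003,0,0.5]]'
python3 - <<'E'
from h import *
a=snap('scene','s5.png')['image'];b=snap('top','t5.png')['image']
s=sense();print(s['eef_pos'],s['contact_force'],s['width'])
g=lambda i,x,y,w,h:cv2.resize(i[y:y+h,x:x+w,::-1],(w*4,h*4),interpolation=cv2.INTER_CUBIC)
cv2.imwrite('pics/v5.png',np.hstack([g(a,385,130,110,150),g(b,150,110,90,150)]))
E
```

```text
t: 14.7
eef_pos: [0.6633, 0.2794, 0.1309]
orientation: [[0.003, -0.315, 0.949], [0.001, 0.949, 0.315], [-1.0, 0.0, 0.003]]
contact_force: [8.6, 2.8, 4.3]
width: 0.0424
[0.66329714 0.2794297  0.13089221] [7.21528745 3.27323727 3.42438426] 0.04301499158459038
```

View pics/v5.png

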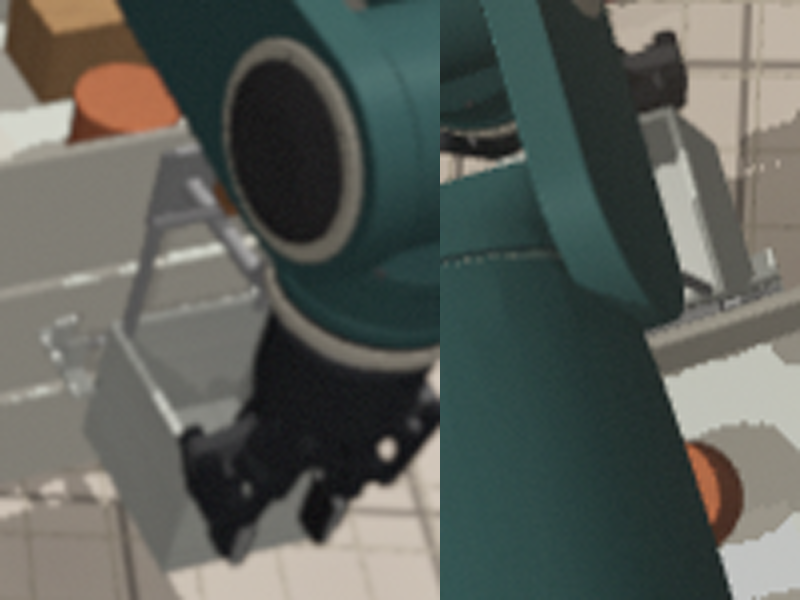

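```bash
python3 -m pendant '[[-0.0005,0,-0.001,0,0.5],[-0.001,0,-0.002,0,0.5],[-0.001,0,-0.003,0,0.5],[-0.001,0,-0.003,0,0.5],[-0.001,0,-0.003,0,0.5]]'
python3 - <<'E'
from h import *
a=snap('scene','s6.png')['image'];b=snap('top','t6.png')['image']
s=sense();print(s['eef_pos'],s['contact_force'],s['width'])
g=lambda i,x,y,w,h,k:cv2.resize(i[y:y+h,x:x+w,::-1],(w*k,h*k),interpolation=cv2.INTER_CUBIC)
L=g(a,388,160,70,120,5); r=g(b,315-120,160,50,30,8)
r=cv2.copyMakeBorder(r,0,600-240,0,0,cv2.BORDER_CONSTANT); r[250:250+320]=g(a,388,200,50,40,8)
cv2.imwrite('pics/v6.png',np.hstack([L,r]))
E
```

```text
t: 15.3
eef_pos: [0.6604, 0.2785, 0.1315]
orientation: [[0.002, -0.315, 0.949], [0.001, 0.949, 0.315], [-1.0, 0.0, 0.002]]
contact_force: [9.4, 3.2, 0.1]
width: 0.0429
[0.66044802 0.27845531 0.13152282] [ 9.89257585  4.21624806 -0.02211478] 0.04260451092685183
```

View pics/v6.png

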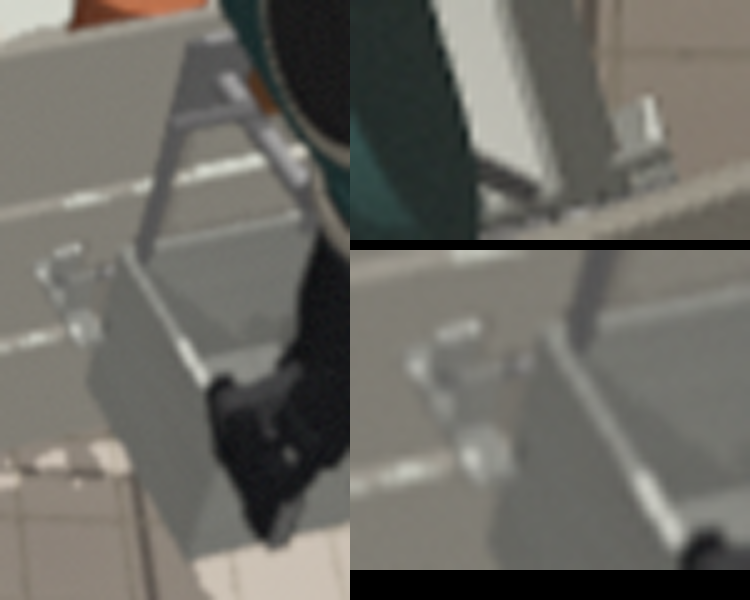

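Run:
```python
from fit import *
P=np.array([.52103,.23198,0]);A=.321+np.pi
def run(f,pts,S):
  def X(q,M):
    v=(np.array(M)-[48.5,0,165])/1000; c,s=np.cos(q[1]),np.sin(q[1])
    v=np.array([c*v[0]+s*v[2],v[1],-s*v[0]+c*v[2]])
    v=Rz(q[3])@v
    return Rz(A)@(v+[q[0],q[2],.249])+P
  def res(q): return np.r_[np.array([proj(f,X(q,M))[0]-S(*uv) for M,uv in pts]).ravel(),q[3]/.02]
  s=least_squares(res,[-.035,0,0,0]); print(f,'barx,tilt,y,yaw',s.x.round(4),res(s.x).round(1), 'travel if flat',s.x[0]+.004+.045)
  print('back top/bottom of plate z x:',s.x[0]+.004+np.tan(-s.x[1])*0, np.degrees(s.x[1]))
run('s6',[((52.5,50,90),(122,252)),((48.5,40,165),(178,122)),((52.5,50,0),(90,382)),((-52.5,50,0),(190,557)),((-52.5,50,90),(207,383))],lambda u,v:np.array([388+u/5-.4,160+v/5-.4]))
S4=lambda u,v:np.array([385+u/4-.4,130+v/4-.4])
run('s4',[((52.5,50,90),(128,338)),((48.5,40,165),(175,245)),((52.5,50,0),(95,440)),((-52.5,50,0),(180,590)),((-52.5,50,90),(215,498)),((-52.5,-50,90),(385,458)),((48.5,-40,165),(313,222))],S4)
run('s3',[((52.5,50,90),(128,342)),((48.5,40,165),(178,240)),((52.5,50,0),(100,445)),((-52.5,50,0),(180,590)),((-52.5,50,90),(215,492)),((-52.5,-50,90),(390,455)),((48.5,-40,165),(318,215))],S4)
e=sense()['eef_pos'];print((Rz(-A)@(e-P)))
```

```text
s6 barx,tilt,y,yaw [-0.0201  0.1056 -0.0067 -0.0438] [-1.  -2.5 -2.3 -3.6  0.6  1.  -0.3 -0.3  2.9  4.5 -2.2] travel if flat 0.028937698444629983
back top/bottom of plate z x: -0.016062301555370015 6.049161229801017
s4 barx,tilt,y,yaw [-0.0518 -0.0522 -0.0072  0.0031] [-0.9  0.5  0.   0.4 -0.3 -0.1 -1.5  0.7 -0.3 -0.1  1.8 -0.7  1.1 -1.1
  0.2] travel if flat -0.002751774994650097
back top/bottom of plate z x: -0.047751774994650095 -2.9931794911493625
s3 barx,tilt,y,yaw [-0.0494 -0.0177 -0.0089 -0.0109] [-0.3 -0.8 -0.6  0.5 -0.4 -0.6 -0.4  0.9  0.1  0.2  1.4 -0.6  0.1 -0.
 -0.5] travel if flat -0.0004420098853115534
back top/bottom of plate z x: -0.04544200988531155 -1.014213865558458
[-1.46960287e-01 -1.12799705e-04  1.31522815e-01]
```

```bash
cat > ov.py <<'E'
from fit import *
P=np.array([.52103,.23198,0]);A=.321+np.pi
def X(q,M):
    v=(np.array(M,float)-[48.5,0,165])/1000; c,s=np.cos(q[1]),np.sin(q[1])
    v=np.array([c*v[0]+s*v[2],v[1],-s*v[0]+c*v[2]])
    return Rz(A)@(Rz(q[3])@v+[q[0],q[2],.249])+P
def tow(M): return Rz(A)@(np.array(M,float)/1000)+P
E=[[(52.5,50,0),(52.5,50,90)],[(52.5,50,0),(-52.5,50,0)],[(-52.5,50,0),(-52.5,50,90)],[(52.5,50,90),(-52.5,50,90)],[(52.5,50,90),(52.5,-50,90)],[(-52.5,50,90),(-52.5,-50,90)],[(-52.5,50,0),(-52.5,-50,0)],[(48.5,40,90),(48.5,40,165)],[(48.5,40,165),(48.5,-40,165)],[(48.5,-40,165),(48.5,-40,90)]]
def draw(f,q,x,y,w,h,k):
    im=cv2.imread('pics/'+f+'.png')[y:y+h,x:x+w]; im=cv2.resize(im,(w*k,h*k),interpolation=cv2.INTER_CUBIC)
    def L(a,b,c):
        p=[tuple(int(t) for t in ((proj(f,v)[0]+.5-[x,y])*k)) for v in(a,b)]; cv2.line(im,p[0],p[1],c,1,cv2.LINE_AA)
    for a,b in E: L(X(q,a),X(q,b),(0,0,255))
    L(tow((0,0,240)),tow((-75,0,240)),(0,255,0)); L(tow((0,130,276)),tow((0,-130,276)),(0,255,0))
    return im
E
python3 - <<'E'
from ov import *
a=draw('s6',[-.035,0,-.007,0],388,160,70,120,5);b=draw('s6',[-.022,.1,-.007,0],388,160,70,120,5)
cv2.imwrite('pics/v7.png',np.hstack([a,b]))
E
```

```text
(no output)
```

View pics/v7.png

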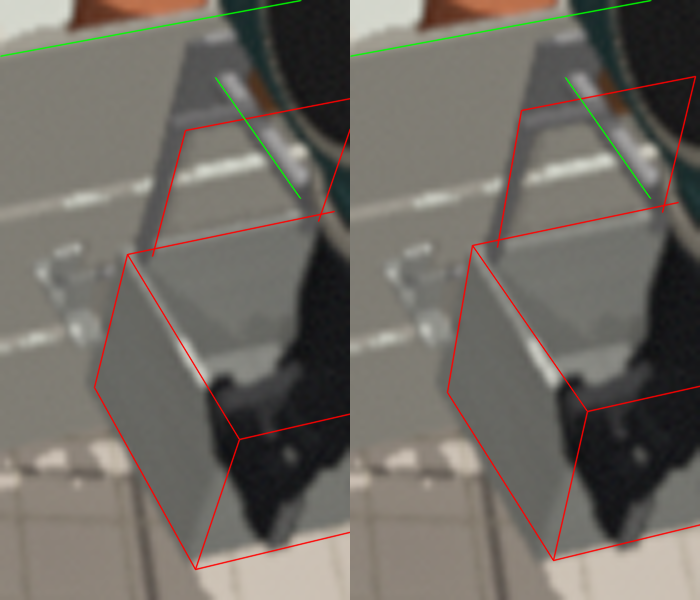

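```bash
python3 -m pendant '[[0,0,0,0,0.5],[0,0,0,0,0.5],[0,0,0,0,0.5],[0,0,0,0,0.5],[0,0,0,0,0.5],[0,0,0,0,0.5]]'
python3 - <<'E'
from ov import *
S=lambda u,v:np.array([388+u/5-.4,160+v/5-.4])
pts=[((52.5,50,90),(122,252)),((52.5,50,0),(90,382)),((-52.5,50,0),(190,556)),((48.5,40,90),(145,256))]
for z in(0,.1):
  def res(q): return np.r_[np.array([proj('s6',X([q[0],q[1],q[2],0],M))[0]-S(*uv) for M,uv in pts]).ravel()]
  s=least_squares(res,[-.035,0,0]);
print(s.x,res(s.x).round(1))
# line of sight: direction of post in picture for several tilts
for t in(-.05,0,.05,.1):
  a,b=proj('s6',X([-.033,t,-.003,0],(48.5,40,95)))[0],proj('s6',X([-.033,t,-.003,0],(48.5,40,155)))[0]; print(t,np.degrees(np.arctan2(*(b-a))).round(1))
print('post seen',np.degrees(np.arctan2(175-145,-(130-256)*-1)))
# rib / pointer guesses in enlarged picture coords (s6, 388,200, x8)
for n,M in dict(rib1=(-23.5,66,125),rib2=(-33,66,125),mid=(-28.3,66,125)).items(): print(n,((proj('s6',tow(M))[0]+.5-[388,200])*8).round())
f=[sense()['contact_force']];print(f)
im=get_image('scene')['image'];cv2.imwrite('pics/s7.png',im[:,:,::-1])
c=im[212:262,388:428,::-1];cv2.imwrite('pics/v8.png',np.hstack([cv2.resize(c,(400,500),interpolation=cv2.INTER_LANCZOS4),cv2.resize(cv2.imread('pics/s4.png')[212:262,388:428],(400,500),interpolation=cv2.INTER_LANCZOS4)]))
E
```

```text
t: 16.0
eef_pos: [0.6604, 0.2785, 0.1315]
orientation: [[0.002, -0.315, 0.949], [0.001, 0.949, 0.315], [-1.0, 0.0, 0.002]]
contact_force: [9.7, 3.5, 1.0]
width: 0.0426
[-0.03171789 -0.00166928 -0.00603306] [-0.1 -0.6 -0.2 -0.1 -0.1  1.5  0.3 -1. ]
-0.05 163.3
0 165.7
0.05 167.9
0.1 169.9
post seen 166.6075022462489
rib1 [ 88. 203.]
rib2 [102. 228.]
mid [ 95. 216.]
[array([9.6785632 , 3.52496212, 1.03826711])]
```

View pics/v8.png

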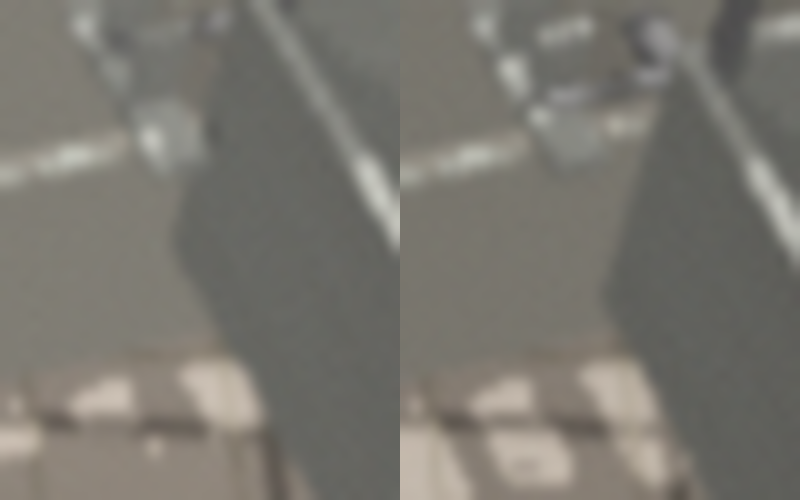

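```bash
for i in 1 2 3; do python3 -m pendant '[[0,0,0,0,0.5],[0,0,0,0,0.5],[0,0,0,0,0.5],[0,0,0,0,0.5],[0,0,0,0,0.5],[0,0,0,0,0.5],[0,0,0,0,0.5],[0,0,0,0,0.5],[0,0,0,0,0.5],[0,0,0,0,0.5],[0,0,0,0,0.5],[0,0,0,0,0.5]]' | grep -E 't:|force|pos'; done; python3 -c "
from station import *
print(hand_in())"
```

```text
t: 17.25
eef_pos: [0.6605, 0.2785, 0.1315]
contact_force: [9.1, 3.0, 1.2]
t: 18.45
eef_pos: [0.6604, 0.2785, 0.1315]
contact_force: [8.8, 4.4, 1.3]
t: 19.65
eef_pos: [0.6604, 0.2785, 0.1315]
contact_force: [9.9, 3.5, 1.3]
the job is handed in; nothing more can be done
None
```

The caddy hangs on the hook by its loop, released from the gripper. The arm is pressing it against the spring plate with its half-open fingers on the front wall. I held that push for just over four seconds and handed the job in at t = 19.65 s, still pressing. The mug was not touched.

- **Push:** the force along the push read 9.6 to 10.5 N throughout the hold, and the TCP did not move.
- **Plate travel:** a fit to the scene picture put it at about 17 mm, and force and spring rate also give about 17 mm. A rougher estimate from the finger position gave about 14 mm. All of these lie between the ribs and well short of the stop.
- **Upright:** the same picture fit gave a tilt of about 0°, with the back flat on the plate. An earlier fit gave 6° and disagreed. It used poorly readable points (a hidden rim corner, and a bar end that merged with the hook's base plate), so I dropped it.
- **Not confirmed:** I could not clearly see the pointers against the ribs. The box and the arm cover them, so "between the ribs" rests on the force and the picture fit. I also did not look at the mug again at the end.

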